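# Shift the detented covers and put the spice jar away

## Task

Put the spice jar with the green cap away, standing cap up on the floor of the right-hand bay of the sloping three-bay condiment box. The bay is covered: both covers run in one rail and drop behind little stops at each bay, so first lift the left cover over its stop and slide it fully home over the left bay, then lift the right cover and bring it home over the middle bay, each dropped down flat between its stops. Lower the jar in gently, and leave the other things on the worktop where they stand.

Things in the scene. Friction and masses are not known exactly. Their poses are not given: they have to be found in the camera images.
- spice_jar_center (a point): centre (half-way up) of the loose spice jar to put away: round glass jar with brown-orange label and green cap, 46 mm diameter, 106 mm tall, upright at the start; z is its own axis, up through the cap
- spice_jar: the same spice jar, origin at the centre of its underside
- bay_left (a point): centre of the left bay's floor on the tilted condiment box. Its z axis is the outward normal of the sloping face (35 deg from vertical, leaning towards the robot); its x axis runs up the slope, away from the robot; its y axis points left along the rail to the next bay (bays 115 mm apart). 
- bay_middle (a point): centre of the middle bay's floor on the tilted condiment box. Its z axis is the outward normal of the sloping face (35 deg from vertical, leaning towards the robot); its x axis runs up the slope, away from the robot; its y axis points left along the rail to the next bay (bays 115 mm apart). 
- bay_right (a point): centre of the right bay's floor on the tilted condiment box. Its z axis is the outward normal of the sloping face (35 deg from vertical, leaning towards the robot); its x axis runs up the slope, away from the robot; its y axis points left along the rail to the next bay (bays 115 mm apart). 
- bays: the fixed, tilted three-bay tray, 357 mm wide, pale wood; origin under the middle of its bottom, 6 mm below point bay_middle, axes as the bay points. Each bay is 103 mm wide (y), 116 mm long (x) and 59 mm deep (z) inside, so a jar standing in it sticks out; it then leans against the bay's lower wall.
- board_edge (a point): middle of the lower front edge of the fixed board, 357 mm wide and 12 mm thick with jars on it, that overhangs the bays 0.262 m above the worktop; y along the edge, the board extends 134 mm to +x from here. Because of it the bays and grips are reached only with the tool tilted along the slope's normal, coming from the robot's side
- cover_left_grip (a point): centre of the grip bar of the left cover: orange bar 14 mm thick along y, 70 mm long along x (up the slope), its top 16 mm above this point along z and the cover's plate 24 mm below it. Axes as the bay points (z normal to the sloping face). With the cover down it lies 90 mm above the plane of the bay floors. 
- cover_right_grip (a point): centre of the grip bar of the right cover: orange bar 14 mm thick along y, 70 mm long along x (up the slope), its top 16 mm above this point along z and the cover's plate 24 mm below it. Axes as the bay points (z normal to the sloping face). With the cover down it lies 90 mm above the plane of the bay floors. 
- cover_left (a joint): travel of the left cover along the rail (m): 0 = home over the left bay, growing to the right, 0.115 = over the middle bay; it starts half-way, with its foot on the rail between the stops of the two bays
- cover_left_lift (a joint): lift of the left cover off the rail along the slope's normal (m): 0 = dropped down, at most 0.028. The covers are aluminium plates 110 mm wide with an orange foot 12 mm wide at the lower and upper edge; on the rail dark steel stops (12 mm wide, 10 mm high) stand 14 mm either side of each bay's centre.
- cover_right (a joint): travel of the right cover along the rail (m): 0 = home over the right bay, growing to the left, 0.115 = home over the middle bay; starts at 0. It cannot reach the middle bay until the left cover is home
- cover_right_lift (a joint): lift of the right cover off the rail along the slope's normal (m): 0 = dropped down, at most 0.028. A foot clears them when the cover is lifted 9 mm or more along z (lift 14 to 20 mm to be safe). A cover weighs about 0.25 kg, slides with about 0.6 N friction and falls back down when let go. With its foot between two stops it has 2 mm play each way.
- pepper_shaker_center (a point): centre (half-way up) of a bystander to leave alone: clear pepper shaker with grey dome top, 44 mm diameter, 90 mm tall
- wooden_mill_center (a point): centre (half-way up) of a bystander to leave alone: brown wooden pepper mill, 58 mm diameter, 170 mm tall
- tin_center (a point): centre (half-way up) of a bystander to leave alone: low food tin with red label, 75 mm diameter, 58 mm tall
- mug_center (a point): centre (half-way up) of a bystander to leave alone: white mug, 83 mm diameter with handle (113 mm over the handle), 93 mm tall
- tomato_center (a point): centre (half-way up) of a bystander to leave alone: red tomato, 69 mm across, 71 mm tall
- lemon_center (a point): centre (half-way up) of a bystander to leave alone: yellow lemon, 71 x 53 x 51 mm
There are look-alikes about, which are no part of the job. What is shaped like the spice_jar but blue or turquoise is not meant.

How it is judged:
On the way, in this order (a step that is already met when the one before it is completed fails the run):
1. the left cover is home over the left bay, dropped between its stops (value of joint cover_left between -0.006 and 0.006 m and value of joint cover_left_lift below 0.003 m), for 0.2 s.
2. the right cover is home over the middle bay, dropped between its stops, the left one still home (all of step 1 and value of joint cover_right between 0.109 and 0.121 m and value of joint cover_right_lift below 0.003 m), for 0.2 s.
3. the spice jar stands on the floor of the right-hand bay (x of spice_jar_center in the frame of bay_right between -0.05 and 0.05 m and y of spice_jar_center in the frame of bay_right between -0.045 and 0.045 m and z of spice_jar_center in the frame of bay_right between 0.03 and 0.075 m and angle between the z axis of spice_jar_center and the z axis of bay_right, either way round below 0.35 rad and angle between spice_jar_center's own z axis and vertical below 1.1 rad), for 0.2 s.
At the end, for the whole second after the job is handed in: The left cover is within 6 mm of home over the left bay and the right cover within 6 mm of home over the middle bay, both dropped (lift under 3 mm); the spice jar stands cap up on the floor of the right-hand bay, within 0.35 rad of the bay's normal, released and at rest (all of step 2 and all of step 3 and linear speed of spice_jar below 0.02 m/s and contact force between spice_jar and the fingers below 0.1 N); the robot touches nothing.
It fails at once if a bystander on the worktop is moved more than 40 mm (distance of any of pepper_shaker_center, wooden_mill_center, tin_center, mug_center, tomato_center, lemon_center from where it was at the start of the episode above 0.04 m).
It fails at once if the jar is dropped or thrown into the bay (faster than 0.8 m/s there) (distance between spice_jar_center and bay_right below 0.11 m and linear speed of spice_jar above 0.8 m/s).
It also fails if it takes over 64 s, if anything falls off the work surface, if the arm or the gripper's body presses on something with over 40 N, if the wrist force passes 120 N, or if a joint passes its speed limit or range.

## Robot

A 6-joint arm with a two-finger parallel gripper is mounted at the origin on a cart in front of the work surface, level with it; the furniture and walls round the work are solid. World frame = base frame: x ahead of the robot, y to its left, z up, the work surface at z = 0. Lengths are in m, angles in rad, forces in N, time in s.
With the tool pointing down it reaches from about 0.375 to 0.9 m from the base axis. Payload 3.1 kg.
Tool frame: the origin (TCP) lies where the fingers leave the gripper's body, on its centre line; the fingertips stand 70 mm ahead of it and the grasp point (between the pads) lies 51 mm ahead of it; z points along the fingers, y is the line along which they close (so a half turn about z gives the same grasp; the last joint's range is limited). The gripper opens to 87 mm and grips with 3 to 60 N. Pads are 19 mm wide; open, the fingers measure 117 mm over their backs; the gripper's body (75 mm by 190 mm) begins 51 mm behind the grasp point.
Start: joints at [1.171, 0.527, 1.433, -0, 1.181, -0.178], TCP at [0.137, 0.61, 0.292] pointing down, gripper open.
Joint ranges: [-3.08, 3.08], [-0.75, 2.2], [0.22, 2.44], [-1.43, 4.57], [0, 2.65], [-2.85, 2.85]. Speed limits (rad/s): [2.79, 2.79, 3.14, 3.14, 3.14, 3.14].

## Interface

Orientations are given as a unit quaternion [x, y, z, w].
In Python, from rig import robot gives the robot as it stands.
- The arm moves only by the tool send_rows, never from a script. Its argument "deltas" is text: rows parted by semicolons, each of 7 numbers parted by spaces: the shift along the tool's x, y, z in mm, then the turn, a rotation vector about the tool's x, y, z in degrees, then the opening, from 0 (shut) to 1 (fully open). A call has 1 to 10 rows; each row shifts and turns the commanded pose from where the row before left it, along the tool's axes as they then stand; what a row does not reach is not made up. A row lasts 1/8 s, in which the tool goes at most 62.5 mm and 10.7 degrees, less where a joint would pass 70% of its speed; a pose out of reach is approached as far as the arm can. A call is refused whole if a number of a shift passes 62.5 or a number of a turn 10.7, either way. A call with a gripper value outside its range is refused whole. The fingers move at their own pace and stop on an object; "newtons" is the grip in N (left out, the last holds). Time passes only in rows, so rows that do not move let the fingers close. It gives the time, the measured TCP pose, the force, the opening and the grip force at its end, in the units of the state.
- robot.get_obs(): the state, without advancing time (a new reading comes with each control period).
- robot.camera(name): name is "scene" or "side" or "wrist"; returns a dict with "image" (420x560x3 uint8, red, green, blue), "depth" (420x560 float32, m along the optical axis (not along the pixel's ray), 0 where there is no reading), "fovy" (degrees; the focal length in pixels is half the picture's height over the tangent of half this angle, whatever the lens; pixels are square), "cx", "cy" (the principal point, pixels), "k1" (the pictures are not rectified: a ray, as slopes to the right and down, at radius r is drawn at 1 + k1 r^2 times it, then the intrinsics apply), "rvec" (rotation vector, rad) and "tvec" (3), from world to camera coordinates, as OpenCV has them. Camera axes: x right, y down, z forward; pixel columns grow to the right and rows downward; lengths in m; the calibration is good to about 2 mm. A picture is of the moment at which its call begins.
- robot.hand_in(): hands the job in; it is judged then, once.
Trained networks look in the newest picture that a camera, given by its name, has taken for a name from the list of things; names that differ only in an ending like _2 or _b are one class to them, and where a whole thing is asked for, a point or a joint stands for the part that bears it (a point fixed in the world has none). Each returns a list of dicts, best first, with "p" (0 to 1); they miss things now and then, are a little off and sometimes report something else, mostly with a low value. They report only what shows in the picture. A call takes as long as a camera call. They do not tell look-alikes from the thing itself.
- robot.find_in(camera, thing): "box" ([left, top, right, bottom] in pixels, round what is visible of it).
- robot.cut_out(camera, thing): "region" (420x560 bool, what is visible of it) and "box" ([left, top, right, bottom] in pixels, round what is visible of it).
The state is a dict: "time": time; "q": joint angles; "joint_velocities": joint speeds; "joint_torque": joint torques, N m; "position": TCP position; "tool_rot": TCP orientation; "ft_force": force on the tool from outside, world axes, zero at the start; "moment": the same for the moment, N m; "grip_width": finger opening in m; "grip_force": force on a finger pad.
Only numpy, scipy, OpenCV 4.12 (cv2) and the standard library are available. Lean on these libraries where they do the work, as an engineer would, in place of code of your own. Each camera call takes 0.05 s, during which the arm holds its last target. There are 200 camera calls.

## Working session

There is one attempt and no reset: what is moved stays moved. The work goes in short steps, Python scripts to look and compute and a tool call to move; the robot and the scene stay as the last step left them, time stands still between calls to the robot, and variables do not carry over. Pictures are saved under pics/ and viewed, at most 10 in all, crops included, and the job is handed in when it is done.

Besides the shell and the picture viewer there is one more tool, called after ">>>" in YAML: its name, and indented under it one key for each argument. send_rows: Moves the arm, as the interface text tells. Its arguments: {"type":"object","properties":{"deltas":{"type":"string"},"newtons":{"type":"number"}},"required":["deltas"]}

```bash
mkdir -p pics
cat > h.py <<'E'
import numpy as np, cv2
from scipy.spatial.transform import Rotation as R
from rig import robot
def cam(n):
    return robot.camera(n)
def pts(c,mask=None):
    h,w=c["depth"].shape
    f=h/2/np.tan(np.radians(c["fovy"])/2)
    K=np.array([[f,0,c["cx"]],[0,f,c["cy"]],[0,0,1.]])
    v,u=np.mgrid[:h,:w]
    p=np.stack([u,v],-1).reshape(-1,1,2).astype(np.float64)
    s=cv2.undistortPoints(p,K,np.array([c["k1"],0,0,0,0.])).reshape(h,w,2)
    d=c["depth"]
    X=np.dstack([s[...,0]*d,s[...,1]*d,d])
    M=R.from_rotvec(np.ravel(c["rvec"])).as_matrix()
    W=(X-np.ravel(c["tvec"]))@M
    W[d<=0]=np.nan
    return W
E
python3 - <<'E'
from h import *
ims=[]
for n in ["scene","side"]:
    c=cam(n); np.savez(f"{n}.npz",**c); cv2.imwrite(f"pics/{n}.png",c["image"][...,::-1])
    W=pts(c)
    for t in ["spice_jar","cover_left_grip","cover_right_grip","bays","pepper_shaker_center","wooden_mill_center","tin_center","mug_center","tomato_center","lemon_center"]:
        for r in robot.cut_out(n,t)[:3]:
            if r["p"]<.3: continue
            P=W[r["region"]]; P=P[~np.isnan(P[:,0])]
            print(n,t,round(r["p"],2),np.round(r["box"]),np.round(np.median(P,0),3),np.round(np.percentile(P,3,axis=0),3),np.round(np.percentile(P,97,axis=0),3))
E
```

```text
scene spice_jar 0.96 [185. 179. 195. 212.] [0.33  0.256 0.07 ] [0.312 0.245 0.002] [0.384 0.349 0.111]
scene spice_jar 0.7 [219. 181. 232. 210.] [0.43  0.207 0.072] [0.413 0.198 0.014] [0.454 0.234 0.112]
scene spice_jar 0.58 [200. 192. 217. 223.] [0.348 0.175 0.071] [0.33  0.166 0.008] [0.371 0.203 0.111]
scene cover_left_grip 0.55 [258. 174. 302. 221.] [0.553 0.057 0.125] [0.506 0.011 0.082] [0.607 0.116 0.158]
scene cover_right_grip 0.8 [279. 201. 328. 247.] [ 0.558 -0.093  0.124] [ 0.512 -0.137  0.081] [ 0.612 -0.033  0.159]
scene bays 0.72 [244. 160. 341. 259.] [0.563 0.007 0.105] [ 0.504 -0.148  0.045] [0.629 0.201 0.156]
scene pepper_shaker_center 0.69 [266. 244. 273. 272.] [ 0.43  -0.113  0.052] [ 0.415 -0.122  0.009] [ 0.45  -0.093  0.092]
scene wooden_mill_center 0.79 [234. 191. 249. 237.] [0.428 0.078 0.079] [0.409 0.068 0.004] [0.493 0.176 0.162]
scene tin_center 0.8 [273. 276. 302. 308.] [ 0.418 -0.247  0.056] [ 0.389 -0.272  0.005] [ 0.457 -0.203  0.062]
scene mug_center 0.87 [334. 288. 375. 330.] [ 0.534 -0.386  0.061] [ 0.494 -0.417  0.016] [ 0.586 -0.338  0.094]
scen
[... 1052 characters left out ...]
35] [0.459 0.12  0.158]
side wooden_mill_center 0.69 [248. 211. 284. 234.] [ 0.545 -0.071  0.115] [ 0.515 -0.111  0.083] [ 0.597 -0.027  0.14 ]
side wooden_mill_center 0.39 [224. 209. 282. 295.] [0.569 0.099 0.101] [ 0.504 -0.081  0.036] [0.649 0.214 0.151]
side tin_center 0.51 [294. 208. 313. 234.] [ 0.418 -0.213  0.052] [ 0.391 -0.388 -0.   ] [ 0.456 -0.193  0.058]
side mug_center 0.87 [270. 189. 290. 219.] [ 0.527 -0.341  0.064] [ 0.499 -0.414  0.01 ] [ 0.56  -0.33   0.089]
side lemon_center 0.74 [271. 313. 299. 333.] [0.483 0.355 0.037] [0.455 0.333 0.013] [0.512 0.366 0.051]
side lemon_center 0.36 [302. 222. 304. 231.] [ 0.442 -0.087  0.083] [ 0.432 -0.092  0.075] [ 0.449 -0.08   0.087]
```

```bash
python3 -c "
from rig import robot
print(robot.get_obs())"
```

```text
{'time': 1.1, 'q': array([ 1.17149861e+00,  5.27479825e-01,  1.43270254e+00,  2.61233537e-05,
        1.18138768e+00, -1.78505452e-01]), 'joint_velocities': array([ 9.65868946e-04,  1.20687459e-03, -2.51175788e-04,  7.76732730e-05,
        1.25093647e-04,  9.72078967e-04]), 'joint_torque': array([-1.37454972e-03, -4.40022826e+01, -1.76983738e+01,  6.33095833e-02,
        5.07646229e-02, -2.63300353e-05]), 'position': array([0.13683777, 0.609816  , 0.29226   ]), 'tool_rot': array([ 1.10176961e-01,  9.93911987e-01,  1.42772738e-05, -8.36284366e-06]), 'ft_force': array([ 0.6941824 ,  0.37681499, -0.34415051]), 'moment': array([ 0.04030603,  0.00392941, -0.02986303]), 'grip_force': 0.0, 'grip_width': 0.08711577364927213}
```

View pics/scene.png

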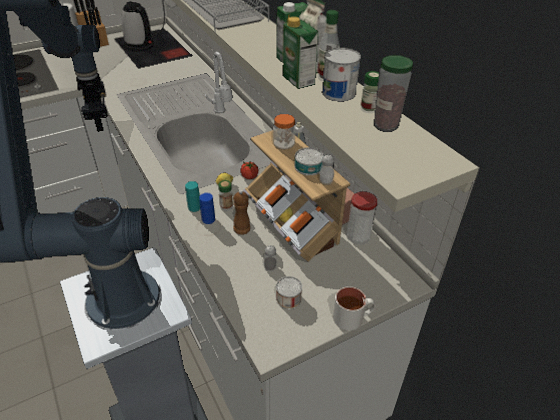

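View pics/side.png

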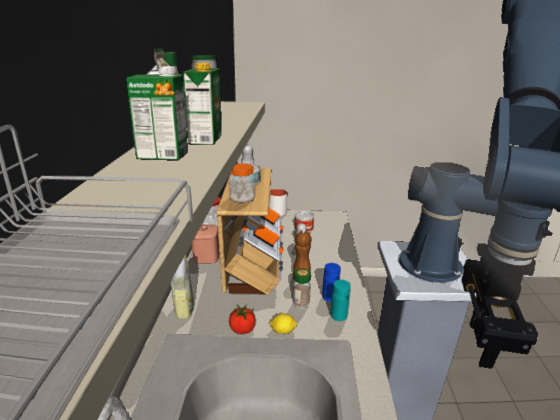

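The scene view shows the target, the green-capped jar, at about (225,193), with turquoise (193,196) and blue (207,208) look-alikes beside it. The covers are at (272,193) and (305,222), and the mill stands in front of them at (241,213). The side view shows the target at (302,287).

Run:
```python
from h import *
n0=np.array([-np.sin(np.radians(35)),0,np.cos(np.radians(35))])
C=[]
for n in ["scene","side"]:
    c=dict(np.load(n+".npz"));c["fovy"]=float(c["fovy"]);c["k1"]=float(c["k1"])
    W=pts(c); im=c["image"]; hsv=cv2.cvtColor(im,cv2.COLOR_RGB2HSV)
    box=(W[...,0]>.48)&(W[...,0]<.68)&(W[...,1]>-.25)&(W[...,1]<.28)&(W[...,2]>.02)&(W[...,2]<.2)
    org=box&(hsv[...,0]>4)&(hsv[...,0]<16)&(hsv[...,1]>180)&(hsv[...,2]>120)
    k,l,st,ce=cv2.connectedComponentsWithStats(org.astype(np.uint8))
    for i in range(1,k):
        if st[i,4]<6: continue
        P=W[l==i]; print(n,st[i],np.round(P.mean(0),3),np.round(P.min(0),3),np.round(P.max(0),3), "n",np.round(np.percentile(P@n0,[5,50,95]),3))
    gray=box&(hsv[...,1]<60)&(hsv[...,2]>90)
    k,l,st,ce=cv2.connectedComponentsWithStats(gray.astype(np.uint8))
    for i in range(1,k):
        if st[i,4]<40: continue
        P=W[l==i]; m=P.mean(0); 
        for _ in range(4):
            m=P.mean(0);v=np.linalg.svd(P-m)[2][2]; v*=np.sign(v[2]); r=(P-m)@v; P=P[abs(r)<max(.003,1.5*np.median(abs(r)))]
        print("plate",n,st[i],np.round(m,3),"normal",np.round(v,3),"off n0",np.round(m@n0,4),len(P),np.round(P.min(0),3),np.round(P.max(0),3))
    a,b,cc,d=(230,140,360,270) if n=="scene" else (210,160,350,330)
    cv2.imwrite(f"pics/{n}_c.png",cv2.resize(im[b:d,a:cc,::-1],None,fx=4 if n=="scene" else 3.5,fy=4 if n=="scene" else 3.5,interpolation=cv2.INTER_CUBIC))
```

```text
scene [266 186  14  14  50] [0.535 0.06  0.147] [0.509 0.051 0.129] [0.56  0.065 0.166] n [-0.192 -0.186 -0.181]
scene [317 208   4   3   7] [ 0.614 -0.087  0.16 ] [ 0.61  -0.092  0.155] [ 0.616 -0.082  0.165] n [-0.224 -0.222 -0.219]
scene [262 210   3   4   8] [0.5   0.06  0.082] [0.496 0.055 0.071] [0.503 0.064 0.089] n [-0.228 -0.219 -0.215]
scene [291 212  16  16  72] [ 0.542 -0.089  0.148] [ 0.514 -0.098  0.128] [ 0.569 -0.08   0.168] n [-0.195 -0.19  -0.184]
scene [286 237   4   4  11] [ 0.506 -0.089  0.083] [ 0.502 -0.094  0.077] [ 0.513 -0.087  0.09 ] n [-0.229 -0.221 -0.217]
plate scene [ 254  175   80   80 1879] [ 0.561 -0.023  0.117] normal [-0.577 -0.029  0.816] off n0 -0.2259 1046 [ 0.498 -0.151  0.074] [0.624 0.122 0.157]
side [264 208  15  15 111] [ 0.54  -0.078  0.124] [ 0.518 -0.088  0.098] [ 0.565 -0.069  0.15 ] n [-0.226 -0.207 -0.192]
side [242 227   6   3  13] [0.61  0.074 0.153] [0.603 0.07  0.15 ] [0.619 0.076 0.157] n [-0.231 -0.224 -0.22 ]
side [255 226  24  19 240] [0.545 0.072 0.131] [ 0.51  -0.008  0.074] [0.58  0.079 0.161] n [-0.222 -0.205 -0.189]
side [280 226   3   3   7] [ 0.507 -0.082  0.08 ] [ 0.504 -0.086  0.076] [ 0.511 -0.078  0.085] n [-0.228 -0.225 -0.223]
side [280 248   3   5  13] [0.501 0.069 0.078] [0.497 0.064 0.069] [0.504 0.071 0.086] n [-0.23  -0.222 -0.219]
plate side [240 216  43  47 688] [0.552 0.055 0.109] normal [-0.567 -0.025  0.824] off n0 -0.2275 481 [ 0.499 -0.126  0.074] [0.613 0.125 0.15 ]
```

View pics/scene_c.png

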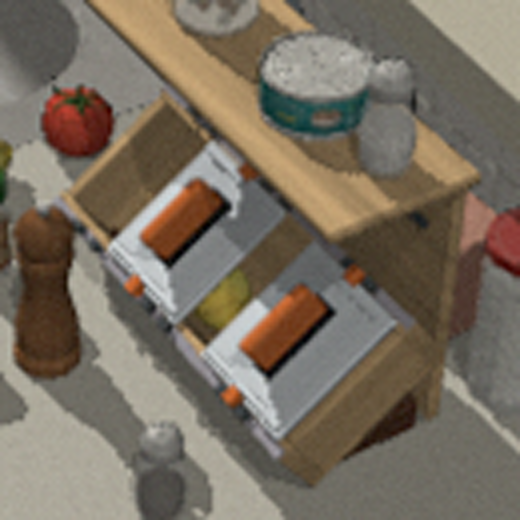

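The crop shows both orange bars: the left at (183,220) and the right at (287,328). The mill is in front of the left bay, and the box is open at the left. The fitted normal gives a box yaw of about 2.7°. I'll set up the frame next.

```bash
cat >> h.py <<'E'
PSI=0.047; s,c_=np.sin(np.radians(35)),np.cos(np.radians(35))
RB=R.from_euler("z",PSI).as_matrix()@np.array([[c_,0,-s],[0,1,0],[s,0,c_]])  # columns ex,ey,n
RT=RB@np.diag([-1,1,-1.])   # tool orientation at the bays
def load(n):
    c=dict(np.load(n+".npz")); c["fovy"]=float(c["fovy"]);c["k1"]=float(c["k1"]); return c
def rows(tp,tR,grip,N=None,start=None):
    """rows taking the tool from the measured pose to tp,tR"""
    o=robot.get_obs() if start is None else start
    p,r=np.array(o["position"]),R.from_quat(o["tool_rot"])
    tR=R.from_matrix(tR) if not isinstance(tR,R) else tR
    ang=np.degrees((r.inv()*tR).magnitude()); L=np.linalg.norm(tp-p)*1000
    N=N or int(max(np.ceil(ang/8),np.ceil(L/45),1)); out=[]
    p0=p.copy(); 
    for i in range(N):
        goal=p0+(tp-p0)*(i+1)/N
        d=np.round(r.inv().apply(goal-p)*1000).astype(int)
        w=np.round((r.inv()*tR).as_rotvec(degrees=True)/(N-i),1)
        out.append(" ".join(map(str,d))+" "+" ".join(f"{x:g}" for x in w)+f" {grip:g}")
        p=p+r.apply(d/1000); r=r*R.from_rotvec(w,degrees=True)
    print(N,"; ".join(out)); print("end err mm",np.round((tp-p)*1000,1),"deg",round(np.degrees((r.inv()*tR).magnitude()),2))
    return dict(position=p,tool_rot=r.as_quat())
E
python3 - <<'E'
from h import *
for n in ["scene","side"]:
    c=load(n); W=pts(c); hsv=cv2.cvtColor(c["image"],cv2.COLOR_RGB2HSV)
    box=(W[...,0]>.48)&(W[...,0]<.68)&(W[...,1]>-.25)&(W[...,1]<.28)&(W[...,2]>.02)&(W[...,2]<.2)
    org=box&(hsv[...,0]>4)&(hsv[...,0]<16)&(hsv[...,1]>180)&(hsv[...,2]>120)
    for lo,hi in [(-.14,-.02),(.02,.14)]:
        P=W[org&(W[...,1]>lo)&(W[...,1]<hi)]@RB
        f=P[P[:,2]<np.percentile(P[:,2],99)-.03]; P=P[P[:,2]>np.percentile(P[:,2],99)-.028]; t=P[P[:,2]>np.percentile(P[:,2],95)-.006]
        print(n,"bar xyz pct",np.round(np.percentile(P,[3,50,97],axis=0),4).tolist(),"top",np.round(np.percentile(t,[4,50,96],axis=0),4).tolist(),"foot y",np.round(np.median(f,0),4))
    b=(W[...,0]>.5)&(W[...,0]<.8)&(W[...,1]>-.15)&(W[...,1]<.2)&(W[...,2]>.25)&(W[...,2]<.29)&(hsv[...,0]<25)&(hsv[...,1]>60)
    P=W[b]; print("board",len(P),np.round(np.percentile(P,[1,5,50,95,99],axis=0),3).tolist())
    g=(W[...,0]>.4)&(W[...,0]<.47)&(W[...,1]>.18)&(W[...,1]<.26)&(W[...,2]>.085)&(W[...,2]<.12)
    P=W[g]; print("cap",len(P),np.round(np.percentile(P,[2,50,98],axis=0),4).tolist())
bar=RB@np.array([0.52,.095,-.202])
E
```

```text
scene bar xyz pct [[0.4954, -0.1206, -0.1937], [0.525, -0.1143, -0.1871], [0.5548, -0.1089, -0.1803]] top [[0.4958, -0.1215, -0.1864], [0.5251, -0.1147, -0.1845], [0.5544, -0.1102, -0.18]] foot y [ 0.5197 -0.1147 -0.2179]
scene bar xyz pct [[0.497, 0.0296, -0.1939], [0.5232, 0.0349, -0.1876], [0.5517, 0.0392, -0.181]] top [[0.4973, 0.0292, -0.1876], [0.5177, 0.0348, -0.1857], [0.5495, 0.0383, -0.1803]] foot y [ 0.457   0.0371 -0.2201]
board 1860 [[0.533, -0.148, 0.267], [0.538, -0.143, 0.271], [0.573, -0.019, 0.277], [0.662, 0.174, 0.28], [0.672, 0.195, 0.282]]
cap 148 [[0.4139, 0.1967, 0.0857], [0.432, 0.2143, 0.1056], [0.4552, 0.2428, 0.1136]]
side bar xyz pct [[0.4915, -0.108, -0.2153], [0.5092, -0.1033, -0.2002], [0.5295, -0.0992, -0.1892]] top [[0.4934, -0.1087, -0.1944], [0.5123, -0.1034, -0.191], [0.5306, -0.0998, -0.1886]] foot y [ 0.5043 -0.1052 -0.2224]
side bar xyz pct [[0.492, 0.0422, -0.2159], [0.5235, 0.0463, -0.2023], [0.5549, 0.0508, -0.1887]] top [[0.4938, 0.0417, -0.1954], [0.5231, 0.0458, -0.1919], [0.5514, 0.0491, -0.1884]] foot y [ 0.5283  0.0456 -0.2225]
board 1001 [[0.534, -0.131, 0.268], [0.539, -0.095, 0.272], [0.571, 0.13, 0.273], [0.662, 0.194, 0.275], [0.669, 0.199, 0.277]]
cap 222 [[0.4155, 0.2068, 0.086], [0.4371, 0.2356, 0.103], [0.4582, 0.2492, 0.1063]]
```

Run:
```python
from h import *
for n in ["scene","side"]:
    W=pts(load(n)); r=(W[...,0]>.39)&(W[...,0]<.475)&(W[...,1]>.05)&(W[...,1]<.14)&(W[...,2]>.115)&(W[...,2]<.2)
    P=W[r]; print(n,len(P),np.round(np.percentile(P,[2,50,98],axis=0),3).tolist(),"bay",np.round(np.percentile(P@RB,[2,50,98],axis=0),3).tolist())
tp=RB@np.array([.527,.041,-.203+.051+.11]); print(tp)
o=rows(np.array([.30,.36,.33]),R.from_quat(robot.get_obs()["tool_rot"])*R.from_rotvec([0,0,0]),1,N=7)
rows(tp,RT,1,start=o)
```

```text
scene 234 [[0.411, 0.068, 0.116], [0.429, 0.08, 0.147], [0.454, 0.103, 0.171]] bay [[0.411, 0.047, -0.157], [0.438, 0.059, -0.128], [0.462, 0.083, -0.111]]
side 265 [[0.414, 0.092, 0.117], [0.436, 0.11, 0.142], [0.458, 0.121, 0.166]] bay [[0.414, 0.071, -0.165], [0.443, 0.09, -0.136], [0.461, 0.1, -0.116]]
[0.45335373 0.06236865 0.2678704 ]
7 -31 -30 -5 0 0 0 1; -30 -29 -6 0 0 0 1; -31 -30 -5 0 0 0 1; -30 -30 -6 0 0 0 1; -31 -30 -5 0 0 0 1; -30 -29 -5 0 0 0 1; -31 -30 -6 0 0 0 1
end err mm [-0.1  0.  -0.3] deg 0.0
8 -27 -32 8 -0.6 -4.3 -1.9 1; -25 -33 9 -0.6 -4.4 -1.9 1; -23 -34 11 -0.6 -4.3 -1.8 1; -21 -35 12 -0.6 -4.4 -1.9 1; -20 -36 14 -0.6 -4.3 -1.8 1; -17 -36 14 -0.6 -4.4 -1.9 1; -14 -37 15 -0.5 -4.3 -1.8 1; -12 -37 16 -0.6 -4.4 -1.9 1
end err mm [ 0.4 -0.3  0. ] deg 0.04
```

>>> send_rows:
  deltas: "-31 -30 -5 0 0 0 1; -30 -29 -6 0 0 0 1; -31 -30 -5 0 0 0 1; -30 -30 -6 0 0 0 1; -31 -30 -5 0 0 0 1; -30 -29 -5 0 0 0 1; -31 -30 -6 0 0 0 1"
  newtons: 30

```text
time: 1.98
position: [0.3007, 0.3589, 0.3306]
tool_rot: [0.11, 0.994, 0.0, 0.0]
ft_force: [0.9, -0.9, -0.1]
grip_width: 0.0873
grip_force: 0.0
```

>>> send_rows:
  deltas: "-27 -32 8 -0.6 -4.3 -1.9 1; -25 -33 9 -0.6 -4.4 -1.9 1; -23 -34 11 -0.6 -4.3 -1.8 1; -21 -35 12 -0.6 -4.4 -1.9 1; -20 -36 14 -0.6 -4.3 -1.8 1; -17 -36 14 -0.6 -4.4 -1.9 1; -14 -37 15 -0.5 -4.3 -1.8 1; -12 -37 16 -0.6 -4.4 -1.9 1; 0 0 0 0 0 0 1; 0 0 0 0 0 0 1"

```text
time: 3.22
position: [0.4336, 0.1075, 0.2747]
tool_rot: [-0.011, 0.965, 0.022, 0.26]
ft_force: [0.2, -0.6, 0.5]
grip_width: 0.0872
grip_force: 0.0
```

Run:
```python
from h import *
c=cam("wrist"); np.savez("wrist.npz",**c); cv2.imwrite("pics/wrist1.png",c["image"][...,::-1])
W=pts(c); hsv=cv2.cvtColor(c["image"],cv2.COLOR_RGB2HSV)
org=(hsv[...,0]>4)&(hsv[...,0]<16)&(hsv[...,1]>170)&(hsv[...,2]>90)&(W[...,2]>.05)
k,l,st,ce=cv2.connectedComponentsWithStats(org.astype(np.uint8))
for i in range(1,k):
    if st[i,4]<30: continue
    P=W[l==i]@RB; P=P[~np.isnan(P[:,0])]; print(st[i],np.round(np.percentile(P,[2,50,98],axis=0),4).tolist())
    t=P[P[:,2]>np.percentile(P[:,2],97)-.005]; print("  top",len(t),np.round(np.percentile(t,[2,50,98],axis=0),4).tolist())
o=robot.get_obs(); print(o["time"],RB.T@o["position"],np.degrees((R.from_quat(o["tool_rot"]).inv()*R.from_matrix(RT)).as_rotvec()),o["q"])
```

```text
[214 145  15  16 161] [[0.4507, 0.035, -0.2203], [0.458, 0.039, -0.2187], [0.4629, 0.0545, -0.136]]
  top 5 [[0.4497, 0.0535, -0.1368], [0.4525, 0.0553, -0.1357], [0.4543, 0.0567, -0.1342]]
[ 34 151  21  17 199] [[0.4501, -0.1185, -0.2272], [0.4542, -0.106, -0.2193], [0.4627, -0.1033, -0.217]]
  top 145 [[0.4503, -0.1151, -0.2218], [0.4539, -0.1077, -0.2187], [0.4627, -0.1033, -0.2169]]
[463 180  46  21 431] [[0.4994, 0.2886, -0.2973], [0.51, 0.3053, -0.2912], [0.519, 0.3323, -0.2862]]
  top 230 [[0.4992, 0.2935, -0.2913], [0.5067, 0.3111, -0.2894], [0.5136, 0.328, -0.2843]]
[  17  197   50   69 1951] [[0.4878, -0.1137, -0.2203], [0.5124, -0.1034, -0.2015], [0.5428, -0.1021, -0.1856]]
  top 366 [[0.4772, -0.1144, -0.1908], [0.5052, -0.1099, -0.1873], [0.5359, 0.0184, -0.0191]]
[ 211  196   25   85 1423] [[0.4909, 0.0346, -0.2124], [0.5192, 0.0414, -0.1877], [0.5524, 0.0468, -0.1855]]
  top 1081 [[0.4906, 0.0345, -0.1903], [0.5182, 0.0397, -0.1872], [0.553, 0.0463, -0.1854]]
[491 201  13   9  37] [[0.5216, 0.3203, -0.3041], [0.5254, 0.324, -0.2992], [0.5315, 0.3305, -0.2954]]
  top 28 [[0.5215, 0.3202, -0.3006], [0.5243, 0.3238, -0.2987], [0.5273, 0.3308, -0.2952]]
[466 208  12   7  36] [[0.5314, 0.2985, -0.3099], [0.5354, 0.3046, -0.3063], [0.5385, 0.3081, -0.3042]]
  top 34 [[0.5314, 0.2985, -0.3091], [0.5353, 0.3048, -0.3062], [0.5383, 0.3081, -0.3042]]
3.275 [ 0.51655375  0.08722543 -0.02625294] [ 1.30288868 -4.7467772  -1.76514997] [-0.04639415  0.23116617  2.18186779  0.33729665  0.21584899 -1.95182334]
```

View pics/wrist1.png

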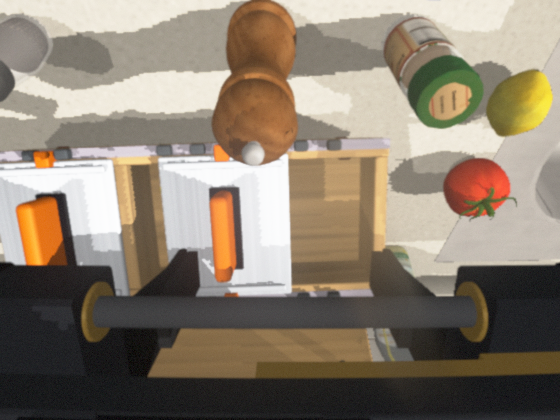

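The wrist view shows the left bar at (222,235), the right bar at (43,235), the mill at (255,85), and the empty left bay at (335,215). The move stopped short because the wrist is near singular this far back (q5 ≈ 0.2), so I'll come in closer with slower rows.

Run:
```python
from h import *
o=rows(RB@np.array([.523,.0405,-.203+.051+.06]),RT,1,N=10)
rows(RB@np.array([.523,.0405,-.203+.051+.002]),RT,1,N=6,start=o)
```

```text
10 -1 -5 6 0.1 -0.5 -0.2 1; -2 -5 7 0.1 -0.5 -0.2 1; -1 -4 6 0.1 -0.5 -0.2 1; -1 -5 7 0.1 -0.5 -0.2 1; -1 -5 6 0.2 -0.5 -0.2 1; -1 -5 7 0.1 -0.4 -0.2 1; -1 -4 6 0.2 -0.5 -0.1 1; -1 -5 7 0.1 -0.4 -0.2 1; 0 -5 6 0.2 -0.5 -0.1 1; -1 -4 7 0.1 -0.4 -0.2 1
end err mm [-0.1 -0.5  0.3] deg 0.05
6 0 0 10 0 -0 0 1; 0 0 9 0 -0 0 1; 0 0 10 0 -0 0 1; 0 0 9 0 -0 0 1; 0 0 10 0 -0 0 1; 0 0 10 0 -0 0 1
end err mm [-0.  -0.5  0.3] deg 0.05
```

>>> send_rows:
  deltas: "-1 -5 6 0.1 -0.5 -0.2 1; -2 -5 7 0.1 -0.5 -0.2 1; -1 -4 6 0.1 -0.5 -0.2 1; -1 -5 7 0.1 -0.5 -0.2 1; -1 -5 6 0.2 -0.5 -0.2 1; -1 -5 7 0.1 -0.4 -0.2 1; -1 -4 6 0.2 -0.5 -0.1 1; -1 -5 7 0.1 -0.4 -0.2 1; 0 -5 6 0.2 -0.5 -0.1 1; -1 -4 7 0.1 -0.4 -0.2 1"

```text
time: 4.53
position: [0.487, 0.0682, 0.2418]
tool_rot: [-0.021, 0.957, 0.003, 0.288]
ft_force: [-1.2, -0.6, -0.4]
grip_width: 0.0867
grip_force: 0.0
```

```bash
cat > st.py <<'E'
from h import *
def st():
    o=robot.get_obs(); print(round(o["time"],2),"bay",np.round(RB.T@o["position"],4),np.round(np.degrees((R.from_quat(o["tool_rot"]).inv()*R.from_matrix(RT)).as_rotvec()),2),"q",np.round(o["q"],2),"F bay",np.round(RB.T@o["ft_force"],1),o["grip_width"],o["grip_force"]); return o
if __name__=="__main__": st()
E
python3 - <<'E'
from st import *
st(); rows(RB@np.array([.523,.0405,-.203+.051+.002]),RT,1,N=6)
E
```

```text
4.53 bay [ 0.5398  0.0452 -0.0828] [-0.46 -1.51 -0.03] q [-0.13  0.37  2.16  1.13  0.1  -2.85] F bay [-1.3 -0.5  0.4] 0.08673300275309709 0.0
6 2 -1 11 -0.1 -0.3 -0 1; 3 0 12 -0.1 -0.2 -0 1; 3 -1 11 -0.1 -0.3 -0 1; 2 -1 11 -0.1 -0.2 -0 1; 3 -1 11 -0 -0.3 -0 1; 3 0 11 -0.1 -0.2 -0 1
end err mm [ 0.5 -0.4 -0.3] deg 0.06
```

The wrist is at its last-joint limit (q6 = −2.85). Turning the tool half a turn about z gives the same grasp with q6 in range, so I'll back off clear of the board, turn, and come in again.

Run:
```python
from st import *
c=load("wrist"); M=R.from_rotvec(np.ravel(c["rvec"])).as_matrix(); cp=-M.T@np.ravel(c["tvec"])
o=dict(position=np.array([.4336,.1075,.2747]),tool_rot=[-0.011,0.965,0.022,0.26])
print("cam in tool",R.from_quat(o["tool_rot"]).inv().apply(cp-o["position"]))
RD=R.from_euler("z",PSI)*R.from_matrix(np.diag([-1,1,-1.]))
Z=lambda a:R.from_euler("z",a,degrees=True)
o=rows(np.array([.43,.10,.285]),R.from_matrix(RT)*Z(15),1,N=5)
o=rows(np.array([.42,.14,.33]),RD*Z(60),1,N=7,start=o)
o=rows(np.array([.42,.14,.33]),RD*Z(165),1,N=10,start=o)
```

```text
cam in tool [ 0.08000104 -0.0006333  -0.09286389]
5 4 7 -13 -0.1 -0.3 3 1; 5 6 -14 -0.1 -0.3 3 1; 5 7 -13 -0.1 -0.3 3 1; 6 6 -14 -0.2 -0.3 3 1; 5 6 -13 -0.1 -0.2 3 1
end err mm [-0.1 -0.4 -0.1] deg 0.06
7 -1 6 -6 3.1 4.1 6.2 1; 0 6 -6 3.1 4.1 6.2 1; 1 6 -7 3.1 4.1 6.2 1; 2 5 -7 3.1 4 6.2 1; 3 4 -6 3.1 4.1 6.2 1; 4 4 -7 3.1 4 6.3 1; 5 3 -7 3.1 4.1 6.3 1
end err mm [-0.3 -0.4 -0.1] deg 0.08
10 0 0 0 -0 -0 10.5 1; 0 0 0 -0 -0 10.5 1; 0 0 0 -0 -0 10.5 1; 0 0 0 -0 -0 10.5 1; 0 0 0 -0 -0 10.5 1; 0 0 0 -0 -0 10.5 1; 0 0 0 -0 -0 10.5 1; 0 0 0 -0 -0 10.5 1; 0 0 0 -0 -0 10.5 1; 0 0 0 -0 -0 10.5 1
end err mm [-0.3 -0.4 -0.1] deg 0.08
```

>>> send_rows:
  deltas: "4 7 -13 -0.1 -0.3 3 1; 5 6 -14 -0.1 -0.3 3 1; 5 7 -13 -0.1 -0.3 3 1; 6 6 -14 -0.2 -0.3 3 1; 5 6 -13 -0.1 -0.2 3 1"

```text
time: 5.15
position: [0.4294, 0.1006, 0.2852]
tool_rot: [0.104, 0.948, 0.046, 0.296]
ft_force: [0.3, 0.4, -0.2]
grip_width: 0.087
grip_force: 0.0
```

>>> send_rows:
  deltas: "-1 6 -6 3.1 4.1 6.2 1; 0 6 -6 3.1 4.1 6.2 1; 1 6 -7 3.1 4.1 6.2 1; 2 5 -7 3.1 4 6.2 1; 3 4 -6 3.1 4.1 6.2 1; 4 4 -7 3.1 4 6.3 1; 5 3 -7 3.1 4.1 6.3 1"

```text
time: 6.02
position: [0.415, 0.1411, 0.3225]
tool_rot: [0.426, 0.904, 0.018, 0.034]
ft_force: [-0.6, -0.6, 0.1]
grip_width: 0.0875
grip_force: 0.0
```

>>> send_rows:
  deltas: "0 0 0 0 0 10.5 1; 0 0 0 0 0 10.5 1; 0 0 0 0 0 10.5 1; 0 0 0 0 0 10.5 1; 0 0 0 0 0 10.5 1; 0 0 0 0 0 10.5 1; 0 0 0 0 0 10.5 1; 0 0 0 0 0 10.5 1; 0 0 0 0 0 10.5 1; 0 0 0 0 0 10.5 1"

```text
time: 7.28
position: [0.4151, 0.1407, 0.3221]
tool_rot: [0.977, 0.21, 0.039, 0.006]
ft_force: [-0.0, 0.7, -0.4]
grip_width: 0.0871
grip_force: 0.0
```

```bash
cat >> h.py <<'E'
RF=RT@np.diag([-1,-1,1.])  # flipped tool at the bays
E
sed -i 's/from_matrix(RT)/from_matrix(RF)/' st.py
python3 - <<'E'
from st import *
st()
o=rows(RB@np.array([.52,.0405,-.203+.051+.07]),RF,1,N=10)
print(RB@np.array([.52,.0405,-.203+.051+.07]))
E
```

```text
7.28 bay [0.5298 0.121  0.0222] [-5.77 30.09 21.1 ] q [ 0.07  0.21  1.88 -0.    0.98  1.22] F bay [-0.2  0.8 -0.4] 0.08710358571853767 0.0
10 1 9 9 -0.6 3 2.1 1; 1 9 10 -0.6 3 2.1 1; 1 9 10 -0.6 3 2.1 1; 1 9 10 -0.6 3 2.1 1; 0 8 10 -0.6 3 2.1 1; 0 9 10 -0.6 3 2.1 1; 0 8 10 -0.5 3 2.1 1; 0 8 10 -0.6 3 2.1 1; -1 9 11 -0.5 3 2.2 1; 0 8 10 -0.6 3.1 2.1 1
end err mm [-0.2  0.2 -0.3] deg 0.05
[0.47056721 0.06267773 0.23108928]
```

>>> send_rows:
  deltas: "1 9 9 -0.6 3 2.1 1; 1 9 10 -0.6 3 2.1 1; 1 9 10 -0.6 3 2.1 1; 1 9 10 -0.6 3 2.1 1; 0 8 10 -0.6 3 2.1 1; 0 9 10 -0.6 3 2.1 1; 0 8 10 -0.5 3 2.1 1; 0 8 10 -0.6 3 2.1 1; -1 9 11 -0.5 3 2.2 1; 0 8 10 -0.6 3.1 2.1 1"

```text
time: 8.52
position: [0.4661, 0.078, 0.2425]
tool_rot: [0.96, 0.052, 0.274, -0.017]
ft_force: [0.6, 0.1, -0.7]
grip_width: 0.0868
grip_force: 0.0
```

Run:
```python
from st import *
st()
o=rows(RB@np.array([.518,.0405,-.203+.051+.035]),RF,1,N=8)
```

```text
8.53 bay [ 0.5235  0.056  -0.0705] [-2.18  3.09  2.87] q [-0.14  0.34  2.18  1.07  0.15  0.29] F bay [ 0.1  0.1 -0.9] 0.08684465466041812 0.0
8 0 2 6 -0.3 0.4 0.4 1; -1 2 6 -0.3 0.4 0.4 1; 0 2 5 -0.3 0.4 0.3 1; -1 2 6 -0.3 0.4 0.4 1; -1 2 6 -0.2 0.4 0.3 1; 0 2 6 -0.3 0.4 0.4 1; -1 2 6 -0.2 0.3 0.3 1; -1 2 5 -0.3 0.4 0.4 1
end err mm [ 0.6 -0.3 -0. ] deg 0.03
```

>>> send_rows:
  deltas: "0 2 6 -0.3 0.4 0.4 1; -1 2 6 -0.3 0.4 0.4 1; 0 2 5 -0.3 0.4 0.3 1; -1 2 6 -0.3 0.4 0.4 1; -1 2 6 -0.2 0.4 0.3 1; 0 2 6 -0.3 0.4 0.4 1; -1 2 6 -0.2 0.3 0.3 1; -1 2 5 -0.3 0.4 0.4 1"

```text
time: 9.52
position: [0.4887, 0.0639, 0.2014]
tool_rot: [0.953, 0.022, 0.301, -0.007]
ft_force: [-0.0, -1.4, 0.3]
grip_width: 0.0869
grip_force: 0.0
```

Run:
```python
from st import *
st()
o=rows(RB@np.array([.516,.0405,-.203+.051+.003]),RF,1,N=6)
```

```text
9.53 bay [ 0.5179  0.0409 -0.1167] [ 0.03 -0.02  0.01] q [-0.15  0.48  2.21  2.47  0.18 -1.07] F bay [ 0.1 -1.4  0.3] 0.08693315323079123 0.0
6 0 0 5 0 -0 0 1; -1 0 6 0 -0 0 1; 0 0 5 0 -0 0 1; 0 0 6 0 -0 0 1; -1 0 5 0 -0 0 1; 0 0 5 0 -0 0 1
end err mm [ 0.3 -0.4 -0.2] deg 0.04
```

>>> send_rows:
  deltas: "0 0 5 0 0 0 1; -1 0 6 0 0 0 1; 0 0 5 0 0 0 1; 0 0 6 0 0 0 1; -1 0 5 0 0 0 1; 0 0 5 0 0 0 1; 0 0 0 0 0 0 0; 0 0 0 0 0 0 0; 0 0 0 0 0 0 0; 0 0 0 0 0 0 0"
  newtons: 30

```text
time: 10.78
position: [0.5049, 0.065, 0.1745]
tool_rot: [0.953, 0.022, 0.301, -0.007]
ft_force: [0.4, -0.1, 0.1]
grip_width: 0.055
grip_force: 0.0
```

```bash
python3 st.py
```

```text
10.78 bay [ 0.5157  0.0412 -0.1481] [-0.   -0.03 -0.  ] q [-0.14  0.56  2.19  2.65  0.23 -1.25] F bay [ 0.4 -0.1 -0.1] 0.05503380180735547 0.0
```

>>> send_rows:
  deltas: "0 0 0 0 0 0 0; 0 0 0 0 0 0 0; 0 0 0 0 0 0 0; 0 0 0 0 0 0 0; 0 0 0 0 0 0 0; 0 0 0 0 0 0 0; 0 0 0 0 0 0 0"

```text
time: 11.65
position: [0.5049, 0.065, 0.1743]
tool_rot: [0.953, 0.022, 0.301, -0.007]
ft_force: [0.5, -0.1, 0.7]
grip_width: 0.0138
grip_force: 30.0
```

>>> send_rows:
  deltas: "0 0 -4 0 0 0 0; 0 0 -6 0 0 0 0; 0 0 -6 0 0 0 0; 0 0 -1 0 0 0 0; 0 0 0 0 0 0 0"

```text
time: 12.28
position: [0.4951, 0.0646, 0.1884]
tool_rot: [0.953, 0.022, 0.301, -0.007]
ft_force: [1.7, 0.7, -1.5]
grip_width: 0.0138
grip_force: 30.0
```

```bash
python3 st.py
```

```text
12.28 bay [ 0.5157  0.0412 -0.131 ] [-0.   -0.02  0.  ] q [-0.15  0.52  2.2   2.58  0.21 -1.18] F bay [ 0.6  0.6 -2.3] 0.01376004916870785 29.99955412466079
```

>>> send_rows:
  deltas: "0 -8 0 0 0 0 0; 0 -8 0 0 0 0 0; 0 -8 0 0 0 0 0; 0 -8 0 0 0 0 0; 0 -8 0 0 0 0 0; 0 -8 0 0 0 0 0; 0 -8 0 0 0 0 0; 0 -8 0 0 0 0 0; 0 -8 0 0 0 0 0; 0 -8 0 0 0 0 0"

```text
time: 13.52
position: [0.4917, 0.1446, 0.1882]
tool_rot: [0.953, 0.022, 0.301, -0.007]
ft_force: [1.8, -0.5, -1.6]
grip_width: 0.014
grip_force: 30.0
```

```bash
python3 st.py
```

```text
13.53 bay [ 0.5159  0.1213 -0.1315] [ 0.01 -0.04 -0.02] q [ 0.08  0.53  2.16  3.25  0.15 -1.65] F bay [ 0.6 -0.6 -2.3] 0.013977109170180965 29.997753272764385
```

>>> send_rows:
  deltas: "0 0 4 0 0 0 0; 0 0 5 0 0 0 0; 0 0 4 0 0 0 0; 0 0 3 0 0 0 0; 0 0 0 0 0 0 0"

```text
time: 14.15
position: [0.501, 0.1447, 0.175]
tool_rot: [0.953, 0.022, 0.301, -0.007]
ft_force: [1.8, -1.3, -0.8]
grip_width: 0.0136
grip_force: 30.0
```

Run:
```python
from st import *
st()
c=cam("scene"); W=pts(c); np.savez("scene2.npz",**c)
cv2.imwrite("pics/scene2.png",cv2.resize(c["image"][140:270,230:360,::-1],None,fx=4,fy=4,interpolation=cv2.INTER_CUBIC))
```

```text
14.15 bay [ 0.5159  0.121  -0.1476] [ 0.02 -0.03 -0.03] q [ 0.07  0.56  2.14  3.23  0.18 -1.64] F bay [ 0.9 -1.4 -1.7] 0.013635784185058052 29.997570421546698
```

View pics/scene2.png

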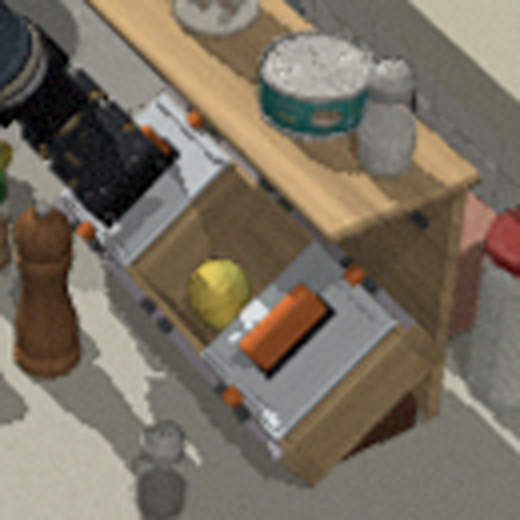

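The left cover is down over the left bay, with its foot at (85,230) between the stops. The right bar is at (287,328). I'll release it, back off and go to the right bar.

>>> send_rows:
  deltas: "0 0 0.5 0 0 0 0.6; 0 0 0 0 0 0 0.6; 0 0 0 0 0 0 0.6; 0 0 0 0 0 0 0.6; 0 0 0 0 0 0 0.6; 0 0 -4 0 0 0 0.6; 0 0 -8 0 0 0 0.6; 0 0 -10 0 0 0 0.6; 0 0 -10 0 0 0 0.6; 0 0 -8 0 0 0 0.6"

```text
time: 15.45
position: [0.4775, 0.1438, 0.2083]
tool_rot: [0.953, 0.022, 0.301, -0.007]
ft_force: [-0.1, -0.4, 0.7]
grip_width: 0.0524
grip_force: 0.0
```

Run:
```python
from st import *
o=st()
o=rows(RB@np.array([.516,-.109,-.203+.051+.042]),RF,.6,N=10)
```

```text
15.45 bay [ 0.5157  0.1212 -0.1068] [-0.01 -0.04  0.  ] q [ 0.08  0.47  2.18  3.29  0.11 -1.7 ] F bay [ 0.3 -0.4  0.6] 0.0524126224036624 0.0
10 0 23 0 -0 -0 0 0.6; 0 23 1 -0 -0 0 0.6; 0 23 0 -0 -0 0 0.6; 0 23 0 -0 -0 0 0.6; 0 23 1 -0 -0 0 0.6; 0 23 0 -0 -0 0 0.6; 0 23 0 -0 -0 0 0.6; 0 23 1 -0 -0 0 0.6; 0 23 0 -0 -0 0 0.6; 0 23 0 -0 -0 0 0.6
end err mm [ 0.3 -0.2 -0. ] deg 0.04
```

>>> send_rows:
  deltas: "0 12 0 0 0 0 0.6; 0 14 0 0 0 0 0.6; 0 20 0 0 0 0 0.6; 0 26 0 0 0 0 0.6; 0 30 0 0 0 0 0.6; 0 30 0 0 0 0 0.6; 0 30 0 0 0 0 0.6; 0 30 0 0 0 0 0.6; 0 24 0 0 0 0 0.6; 0 14 0 0 0 0 0.6"

```text
time: 16.7
position: [0.4889, -0.0875, 0.208]
tool_rot: [0.953, 0.022, 0.301, -0.006]
ft_force: [-0.8, 1.5, 0.7]
grip_width: 0.0521
grip_force: 0.0
```

Run:
```python
from st import *
o=st()
o=rows(RB@np.array([.516,-.109,-.149]),RF,.6,N=6)
c=cam("scene"); W=pts(c); hsv=cv2.cvtColor(c["image"],cv2.COLOR_RGB2HSV)
box=(W[...,0]>.48)&(W[...,0]<.68)&(W[...,1]>.05)&(W[...,1]<.25)&(W[...,2]>.02)&(W[...,2]<.2)
P=W[box&(hsv[...,0]>4)&(hsv[...,0]<16)&(hsv[...,1]>180)&(hsv[...,2]>120)]@RB
print(len(P)); P=P[P[:,2]>-.2]; print(np.round(np.percentile(P,[3,50,97],axis=0),4).tolist())
```

```text
16.7 bay [ 0.516  -0.1104 -0.1074] [ 0.11 -0.07 -0.04] q [-0.57  0.46  2.18  1.65  0.34 -0.61] F bay [-0.2  1.5  1. ] 0.0521216841525878 0.0
6 0 0 7 0 -0 -0 0.6; 0 0 7 0 -0 -0 0.6; 0 -1 7 0 -0 -0 0.6; 0 0 7 0 -0 -0 0.6; 0 0 7 0.1 -0 -0 0.6; 0 0 7 0 -0.1 -0 0.6
end err mm [-0.3  0.5  0.3] deg 0.05
5Traceback (most recent call last):
  File "<stdin>", line 7, in <module>
    return _quantile_unchecked(
        a, q, axis, out, overwrite_input, method, keepdims, weights)
    return _ureduce(a,
                    func=_quantile_ureduce_func,
    ...<5 lines>...
                    overwrite_input=overwrite_input,
                    method=method)
    r = func(a, **kwargs)
    result = _quantile(arr,
                       quantiles=q,
    ...<2 lines>...
                       out=out,
                       weights=wgt)
    slices_having_nans = np.isnan(arr[-1, ...])
                                  ~~~^^^^^^^^^
IndexError: index -1 is out of bounds for axis 0 with size 0
```

>>> send_rows:
  deltas: "0 0 7 0 0 0 0.6; 0 0 7 0 0 0 0.6; 0 -1 7 0 0 0 0.6; 0 0 7 0 0 0 0.6; 0 0 7 0 0 0 0.6; 0 0 7 0 0 0 0.6; 0 0 0 0 0 0 0; 0 0 0 0 0 0 0; 0 0 0 0 0 0 0; 0 0 0 0 0 0 0"

```text
time: 18.0
position: [0.5127, -0.0838, 0.1733]
tool_rot: [0.953, 0.022, 0.301, -0.007]
ft_force: [-0.7, 0.5, -0.2]
grip_width: 0.0203
grip_force: 0.0
```

>>> send_rows:
  deltas: "0 0 0 0 0 0 0; 0 0 0 0 0 0 0; 0 0 0 0 0 0 0"

```text
time: 18.38
position: [0.5128, -0.0839, 0.1732]
tool_rot: [0.953, 0.022, 0.301, -0.007]
ft_force: [-1.4, -0.6, 2.6]
grip_width: 0.0138
grip_force: 30.0
```

```bash
python3 st.py
```

```text
18.38 bay [ 0.5157 -0.1079 -0.1496] [ 0.02 -0.02 -0.02] q [-0.52  0.57  2.15  1.9   0.33 -0.83] F bay [ 0.3 -0.5  3. ] 0.013826226156391308 29.999943366274238
```

>>> send_rows:
  deltas: "0 0 -4 0 0 0 0; 0 0 -6 0 0 0 0; 0 0 -6 0 0 0 0; 0 0 -1 0 0 0 0; 0 0 0 0 0 0 0"

```text
time: 19.0
position: [0.503, -0.0842, 0.1872]
tool_rot: [0.953, 0.022, 0.301, -0.007]
ft_force: [1.2, 0.2, -1.9]
grip_width: 0.0137
grip_force: 30.0
```

>>> send_rows:
  deltas: "0 -6 0 0 0 0 0; 0 -12 0 0 0 0 0; 0 -13 0 0 0 0 0; 0 -13 0 0 0 0 0; 0 -14 0 0 0 0 0; 0 -14 0 0 0 0 0; 0 -14 0 0 0 0 0; 0 -14 0 0 0 0 0; 0 -10 0 0 0 0 0; 0 -4 0 0 0 0 0"

```text
time: 20.25
position: [0.498, 0.0304, 0.1872]
tool_rot: [0.953, 0.023, 0.301, -0.007]
ft_force: [2.5, -0.4, -0.9]
grip_width: 0.0139
grip_force: 30.0
```

```bash
python3 st.py
```

```text
20.25 bay [ 0.5161  0.007  -0.1328] [-0.05 -0.07  0.03] q [-0.24  0.52  2.21  2.37  0.24 -1.06] F bay [ 1.5 -0.5 -2.2] 0.013877502317080265 30.009006808977574
```

>>> send_rows:
  deltas: "0 0.5 4 0 0 0 0; 0 0 5 0 0 0 0; 0 0 4 0 0 0 0; 0 0 3 0 0 0 0; 0 0 0.5 0 0 0 0; 0 0 0 0 0 0 0"

```text
time: 21.0
position: [0.5075, 0.0294, 0.1736]
tool_rot: [0.953, 0.022, 0.301, -0.007]
ft_force: [3.1, 0.1, 0.1]
grip_width: 0.0137
grip_force: 30.0
```

```bash
python3 st.py
```

```text
21.0 bay [ 0.516   0.0055 -0.1493] [ 0.01 -0.05 -0.02] q [-0.24  0.56  2.19  2.45  0.26 -1.14] F bay [ 2.6 -0.  -1.7] 0.013651271675907259 30.00076892087236
```

Down at the same height as when gripped. I'll release, retreat and look.

>>> send_rows:
  deltas: "0 0 0 0 0 0 0.6; 0 0 0 0 0 0 0.6; 0 0 0 0 0 0 0.6; 0 0 0 0 0 0 0.6; 0 0 0 0 0 0 0.6; 0 0 -4 0 0 0 0.6; 0 0 -8 0 0 0 0.6; 0 0 -10 0 0 0 0.6; 0 0 -10 0 0 0 0.6; 0 0 -8 0 0 0 0.6"

```text
time: 22.25
position: [0.4838, 0.0285, 0.2068]
tool_rot: [0.953, 0.022, 0.301, -0.007]
ft_force: [0.5, -0.1, 0.5]
grip_width: 0.0523
grip_force: 0.0
```

Run:
```python
from st import *
o=st()
for n in ["scene","side"]:
    c=cam(n); W=pts(c); np.savez(n+"3.npz",**c); hsv=cv2.cvtColor(c["image"],cv2.COLOR_RGB2HSV)
    box=(W[...,0]>.48)&(W[...,0]<.68)&(W[...,1]>-.2)&(W[...,1]<.25)&(W[...,2]>.02)&(W[...,2]<.2)
    org=box&(hsv[...,0]>4)&(hsv[...,0]<16)&(hsv[...,1]>180)&(hsv[...,2]>120)
    k,l,st_,ce=cv2.connectedComponentsWithStats(org.astype(np.uint8))
    for i in range(1,k):
        if st_[i,4]<6: continue
        P=W[l==i]@RB; print(n,st_[i],np.round(np.percentile(P,[3,50,97],axis=0),3).tolist())
c=load("scene3")
cv2.imwrite("pics/scene3.png",cv2.resize(c["image"][140:270,210:360,::-1],None,fx=4,fy=4,interpolation=cv2.INTER_CUBIC))
```

```text
22.25 bay [ 0.5156  0.0058 -0.1086] [ 0.   -0.02  0.  ] q [-0.26  0.46  2.22  2.21  0.22 -0.9 ] F bay [ 0.7 -0.1  0.2] 0.052265476403298934 0.0
scene [266 173   3   5   8] [[0.548, 0.11, -0.203], [0.551, 0.112, -0.193], [0.555, 0.117, -0.185]]
scene [250 196   3   3   6] [[0.457, 0.114, -0.219], [0.461, 0.115, -0.217], [0.464, 0.116, -0.214]]
scene [281 198   7   8  15] [[0.517, -0.005, -0.22], [0.533, -0.003, -0.212], [0.544, 0.001, -0.209]]
scene [267 216   3   3   7] [[0.455, -0.002, -0.224], [0.457, 0.003, -0.22], [0.462, 0.006, -0.216]]
side [256 219  24  21 223] [[0.492, 0.007, -0.224], [0.526, 0.011, -0.206], [0.556, 0.015, -0.189]]
side [245 221   4   4   9] [[0.584, 0.007, -0.227], [0.589, 0.011, -0.224], [0.594, 0.012, -0.221]]
side [241 238   4   5  14] [[0.586, 0.119, -0.227], [0.591, 0.124, -0.224], [0.596, 0.131, -0.22]]
side [253 238  26  21 279] [[0.493, 0.122, -0.224], [0.525, 0.127, -0.206], [0.556, 0.13, -0.189]]
side [280 243   3   3   9] [[0.453, 0.009, -0.226], [0.458, 0.01, -0.223], [0.462, 0.014, -0.219]]
side [280 262   3   4  11] [[0.454, 0.122, -0.228], [0.458, 0.126, -0.223], [0.462, 0.127, -0.22]]
```

View pics/scene3.png

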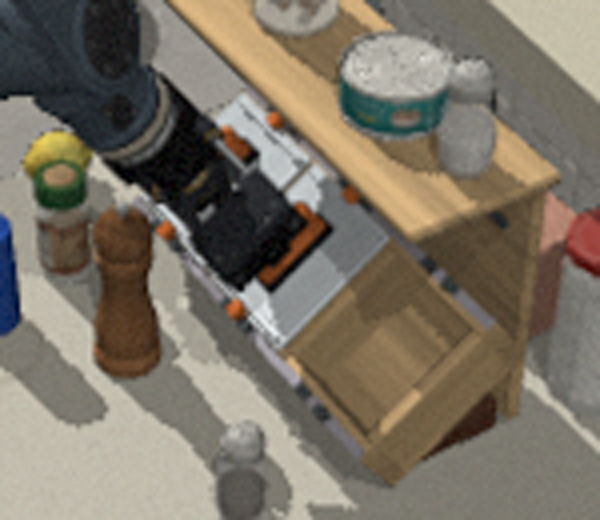

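Both covers are seated: feet at (165,230) and (235,308) sit between their stops, and the right bay is open at (400,350). Now the jar. I'll retreat upright, with the gripper yawed so its body clears the mill.

Run:
```python
from st import *
RD=R.from_euler("z",PSI)*R.from_matrix(np.diag([1,-1,-1.]))
Z=lambda a:R.from_euler("z",a,degrees=True)
o=rows(np.array([.44,.05,.29]),R.from_matrix(RF),.75,N=8)
o=rows(np.array([.40,.15,.34]),RD*Z(-40),.75,N=9,start=o)
o=rows(np.array([.435,.223,.31]),RD*Z(-70),.75,N=5,start=o)
```

```text
8 2 -3 -12 0 -0 0 0.75; 1 -3 -11 0 -0 0 0.75; 2 -3 -12 0 -0 0 0.75; 1 -3 -11 0 -0 0 0.75; 2 -3 -12 0 -0 0 0.75; 2 -3 -11 0 -0 0 0.75; 1 -3 -12 0 -0 0 0.75; 2 -2 -12 0 -0.1 0 0.75
end err mm [ 0.   0.5 -0.5] deg 0.05
9 0 -11 -7 1.4 -3.7 -4.3 0.75; 0 -12 -6 1.4 -3.7 -4.3 0.75; 1 -11 -6 1.3 -3.7 -4.3 0.75; 1 -12 -7 1.4 -3.7 -4.3 0.75; 2 -12 -5 1.4 -3.7 -4.3 0.75; 3 -11 -6 1.3 -3.8 -4.3 0.75; 2 -12 -6 1.4 -3.7 -4.3 0.75; 4 -12 -5 1.3 -3.8 -4.3 0.75; 4 -11 -6 1.4 -3.7 -4.3 0.75
end err mm [-0.3 -0.3 -0.3] deg 0.05
5 15 -6 6 -0 -0 -6 0.75; 15 -4 6 -0 -0 -6 0.75; 16 -3 6 -0 -0 -6 0.75; 16 -1 6 -0 -0 -6 0.75; 17 1 6 -0 -0 -6 0.75
end err mm [-0.5 -0.2 -0.3] deg 0.05
```

>>> send_rows:
  deltas: "2 -3 -12 0 0 0 0.75; 1 -3 -11 0 0 0 0.75; 2 -3 -12 0 0 0 0.75; 1 -3 -11 0 0 0 0.75; 2 -3 -12 0 0 0 0.75; 2 -3 -11 0 0 0 0.75; 1 -3 -12 0 0 0 0.75; 2 -2 -12 0 0 0 0.75"

```text
time: 23.35
position: [0.44, 0.0498, 0.29]
tool_rot: [0.954, 0.023, 0.3, -0.007]
ft_force: [0.5, 0.7, -0.4]
grip_width: 0.065
grip_force: 0.0
```

>>> send_rows:
  deltas: "0 -11 -7 1.4 -3.7 -4.3 0.75; 0 -12 -6 1.4 -3.7 -4.3 0.75; 1 -11 -6 1.3 -3.7 -4.3 0.75; 1 -12 -7 1.4 -3.7 -4.3 0.75; 2 -12 -5 1.4 -3.7 -4.3 0.75; 3 -11 -6 1.3 -3.8 -4.3 0.75; 2 -12 -6 1.4 -3.7 -4.3 0.75; 4 -12 -5 1.3 -3.8 -4.3 0.75; 4 -11 -6 1.4 -3.7 -4.3 0.75; 0 0 0 0 0 0 0.75"

```text
time: 24.6
position: [0.4032, 0.15, 0.339]
tool_rot: [0.933, 0.359, 0.01, -0.002]
ft_force: [0.0, 0.8, -0.2]
grip_width: 0.0652
grip_force: 0.0
```

Run:
```python
from st import *
o=st(); print(o["position"])
c=cam("wrist"); W=pts(c); hsv=cv2.cvtColor(c["image"],cv2.COLOR_RGB2HSV)
cv2.imwrite("pics/wrist2.png",c["image"][...,::-1])
for r in robot.cut_out("wrist","spice_jar")[:4]:
    P=W[r["region"]];P=P[~np.isnan(P[:,0])]; t=P[P[:,2]>np.percentile(P[:,2],97)-.004]
    print(round(r["p"],2),np.round(r["box"]),"hue",np.median(hsv[...,0][r["region"]]),np.round(np.percentile(P,[2,98],axis=0),3).tolist(),"top",len(t),np.round(np.percentile(t,[1,50,99],axis=0),4).tolist(),cv2.minEnclosingCircle((t[:,:2]*1000).astype(np.float32)))
RD=R.from_euler("z",PSI)*R.from_matrix(np.diag([1,-1,-1.]))
rows(np.array([.435,.223,.27]),RD*R.from_euler("z",-70,degrees=True),.75,N=8)
```

```text
24.6 bay [0.5301 0.1309 0.0427] [-12.25  32.47  38.05] q [0.09 0.19 1.84 0.01 1.09 0.92] F bay [-0.1  0.8 -0.2] 0.06515970066959251 0.0
[0.40315097 0.15001452 0.33901677]
0.94 [116. 137. 186. 185.] hue 89.0 [[0.314, 0.25, 0.004], [0.357, 0.292, 0.107]] top 1729 [[0.3135, 0.2513, 0.1035], [0.3347, 0.2721, 0.1057], [0.3548, 0.2927, 0.1075]] ((333.28546142578125, 271.8266296386719), 22.818470001220703)
0.66 [220.  94. 275. 141.] hue 43.0 [[0.416, 0.203, 0.065], [0.457, 0.243, 0.107]] top 1912 [[0.415, 0.2029, 0.1039], [0.4356, 0.2238, 0.1058], [0.4559, 0.2443, 0.1075]] ((435.4668884277344, 223.63746643066406), 22.172351837158203)
0.61 [190. 165. 251. 224.] hue 112.0 [[0.332, 0.171, 0.006], [0.376, 0.213, 0.107]] top 1616 [[0.332, 0.1706, 0.1038], [0.3534, 0.1915, 0.1058], [0.3738, 0.212, 0.1075]] ((352.74383544921875, 191.31790161132812), 22.36446762084961)
8 9 -4 9 0 -0.1 -3.8 0.75; 9 -4 8 0.1 -0.1 -3.8 0.75; 10 -3 9 0.1 -0.1 -3.8 0.75; 10 -2 9 0 -0.1 -3.9 0.75; 9 -1 8 0.1 -0.1 -3.8 0.75; 10 -1 9 0 -0.2 -3.9 0.75; 11 0 9 0.1 -0.1 -3.8 0.75; 10 0 8 0 -0.2 -3.9 0.75
end err mm [-0.1 -0.4 -0.4] deg 0.04
```

View pics/wrist2.png

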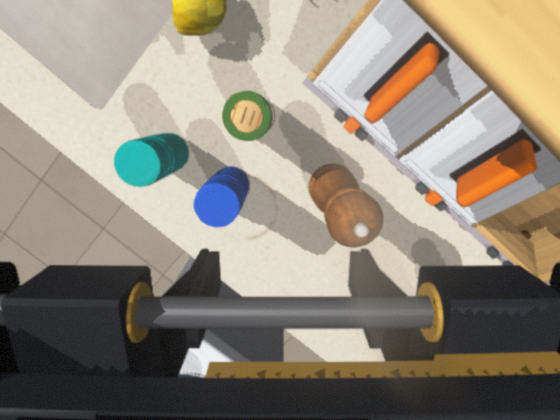

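The green-capped jar is at (246,116), measured at (0.4355, 0.2237) with its top at 0.106 as expected. The turquoise jar (150,160) and the blue jar (222,197) stay clear. I'll go above it and descend.

>>> send_rows:
  deltas: "9 -4 9 0 -0.1 -3.8 0.75; 9 -4 8 0.1 -0.1 -3.8 0.75; 10 -3 9 0.1 -0.1 -3.8 0.75; 10 -2 9 0 -0.1 -3.9 0.75; 9 -1 8 0.1 -0.1 -3.8 0.75; 10 -1 9 0 -0.2 -3.9 0.75; 11 0 9 0.1 -0.1 -3.8 0.75; 10 0 8 0 -0.2 -3.9 0.75"

```text
time: 25.7
position: [0.4352, 0.223, 0.2701]
tool_rot: [0.805, 0.593, -0.0, 0.0]
ft_force: [0.1, -0.2, -0.7]
grip_width: 0.0652
grip_force: 0.0
```

Run:
```python
from st import *
o=st(); print(o["position"])
RD=R.from_euler("z",PSI)*R.from_matrix(np.diag([1,-1,-1.]))
rows(np.array([.4355,.2237,.138]),RD*R.from_euler("z",-70,degrees=True),.75,N=6)
```

```text
25.7 bay [ 0.5196  0.2023 -0.0341] [-21.34  30.48  67.78] q [ 0.24  0.38  1.79 -0.    0.97  0.55] F bay [-0.3 -0.2 -0.6] 0.06515008326291967 0.0
[0.43518273 0.22298179 0.27010062]
6 0 0 22 0 0 0 0.75; 0 0 22 0 0 0 0.75; 0 0 22 0 0 0 0.75; 1 0 22 0 0 0 0.75; 0 0 22 0 0 0 0.75; 0 0 22 0 0 0.1 0.75
end err mm [-0.  -0.2 -0.1] deg 0.04
```

>>> send_rows:
  deltas: "0 0 22 0 0 0 0.75; 0 0 22 0 0 0 0.75; 0 0 22 0 0 0 0.75; 1 0 22 0 0 0 0.75; 0 0 22 0 0 0 0.75; 0 0 22 0 0 0 0.75; 0 0 0 0 0 0 0; 0 0 0 0 0 0 0; 0 0 0 0 0 0 0; 0 0 0 0 0 0 0"
  newtons: 25

```text
time: 26.95
position: [0.4362, 0.2244, 0.1396]
tool_rot: [0.805, 0.593, 0.001, 0.001]
ft_force: [-0.4, 0.3, 2.3]
grip_width: 0.0447
grip_force: 25.0
```

>>> send_rows:
  deltas: "0 0 0 0 0 0 0; 0 0 0 0 0 0 0; 0 0 -8 0 0 0 0; 0 0 -20 0 0 0 0; 0 0 -36 0 0 0 0; 0 0 -45 0 0 0 0; 0 0 -50 0 0 0 0; 0 0 -40 0 0 0 0; 0 0 -20 0 0 0 0; 0 0 0 0 0 0 0"

```text
time: 28.2
position: [0.436, 0.2246, 0.3594]
tool_rot: [0.805, 0.593, 0.002, 0.001]
ft_force: [-0.1, 0.3, -1.0]
grip_width: 0.0449
grip_force: 25.0
```

Run:
```python
from st import *
o=st(); print(o["position"])
RD=R.from_euler("z",PSI)*R.from_matrix(np.diag([1,-1,-1.]))
Z=lambda a:R.from_euler("z",a,degrees=True)
o=rows(np.array([.41,.06,.36]),R.from_euler("z",PSI)*R.from_euler("y",-15,degrees=True)*R.from_matrix(np.diag([1,-1,-1.]))*Z(-10),0,N=10)
o=rows(np.array([.40,-.085,.32]),R.from_matrix(RF),0,N=10,start=o)
t=RB@np.array([.494,-.109,-.293+.139+.075]); print(t)
o=rows(t,RF,0,start=o,N=8)
```

```text
28.2 bay [0.5715 0.2039 0.0386] [-21.21  30.24  67.78] q [ 0.25  0.26  1.68 -0.    1.2   0.55] F bay [-0.7  0.3 -0.8] 0.044871878691263946 24.971748136449605
[0.43596264 0.22462335 0.35938962]
10 -16 2 0 -1 1.2 6 0; -17 5 0 -1 1.2 6 0; -15 5 -1 -1 1.2 6 0; -15 8 -1 -1 1.2 6 0; -14 9 -1 -1 1.2 6 0; -13 10 -1 -1 1.2 5.9 0; -12 12 -1 -1 1.2 5.9 0; -11 13 -1 -1 1.1 6 0; -9 14 -1 -1 1.2 5.9 0; -7 14 -2 -1 1.1 6 0
end err mm [-0.2 -0.4 -0.6] deg 0.01
10 -5 14 3 -0.2 2 1 0; -5 14 4 -0.2 2 1 0; -5 14 3 -0.2 2 1 0; -5 14 3 -0.2 2 1 0; -5 14 3 -0.2 2 1 0; -4 14 3 -0.1 2 1 0; -4 14 3 -0.2 2 1 0; -5 14 2 -0.1 2 1 0; -4 15 3 -0.2 2 1 0; -4 14 2 -0.1 1.9 0.9 0
end err mm [ 0.6 -0.1 -0.1] deg 0.06
[ 0.45459786 -0.08773866  0.21863375]
8 -2 1 14 -0 0 0 0; -1 0 15 -0 0 0 0; -2 1 14 -0 0 0 0; -2 1 14 -0 0 0 0; -1 0 15 -0 0 0 0; -2 1 14 -0 0 0 0; -1 1 14 -0 0 0 0; -2 0 15 -0 0 0 0
end err mm [-0.2 -0.5  0.2] deg 0.06
```

>>> send_rows:
  deltas: "-16 2 0 -1 1.2 6 0; -17 5 0 -1 1.2 6 0; -15 5 -1 -1 1.2 6 0; -15 8 -1 -1 1.2 6 0; -14 9 -1 -1 1.2 6 0; -13 10 -1 -1 1.2 5.9 0; -12 12 -1 -1 1.2 5.9 0; -11 13 -1 -1 1.1 6 0; -9 14 -1 -1 1.2 5.9 0; -7 14 -2 -1 1.1 6 0"

```text
time: 29.45
position: [0.4085, 0.0598, 0.3575]
tool_rot: [0.986, 0.108, 0.127, 0.008]
ft_force: [-1.2, -0.1, 0.1]
grip_width: 0.0447
grip_force: 25.0
```

>>> send_rows:
  deltas: "-5 14 3 -0.2 2 1 0; -5 14 4 -0.2 2 1 0; -5 14 3 -0.2 2 1 0; -5 14 3 -0.2 2 1 0; -5 14 3 -0.2 2 1 0; -4 14 3 -0.1 2 1 0; -4 14 3 -0.2 2 1 0; -5 14 2 -0.1 2 1 0; -4 15 3 -0.2 2 1 0; -4 14 2 -0.1 1.9 0.9 0"

```text
time: 30.7
position: [0.3979, -0.0849, 0.3175]
tool_rot: [0.954, 0.022, 0.298, -0.008]
ft_force: [-0.4, 0.0, -0.9]
grip_width: 0.0449
grip_force: 25.0
```

Run:
```python
from st import *
o=st(); print(o["position"])
t=RB@np.array([.494,-.109,-.293+.139+.075]); print(t)
o=rows(t,RF,0,N=9)
```

```text
30.7 bay [ 0.5044 -0.1035  0.0344] [-0.06  0.37 -0.07] q [-0.74  0.08  2.24  0.88  0.55  0.08] F bay [-0.9  0.  -0.5] 0.04490911009895665 24.974531061016023
[ 0.39785147 -0.08493893  0.3175073 ]
[ 0.45459786 -0.08773866  0.21863375]
9 -1 1 13 -0 0 -0 0; -1 0 12 -0 0 -0 0; -1 1 13 -0 0.1 -0 0; -1 0 12 -0 0 -0 0; -1 1 13 -0 0.1 -0 0; -2 1 13 -0 0 -0 0; -1 0 12 -0 0.1 -0 0; -1 1 13 -0 0 -0 0; -1 1 12 -0.1 0.1 -0.1 0
end err mm [ 0.3  0.4 -0.3] deg 0.05
```

>>> send_rows:
  deltas: "-1 1 13 0 0 0 0; -1 0 12 0 0 0 0; -1 1 13 0 0.1 0 0; -1 0 12 0 0 0 0; -1 1 13 0 0.1 0 0; -2 1 13 0 0 0 0; -1 0 12 0 0.1 0 0; -1 1 13 0 0 0 0; -1 1 12 -0.1 0.1 -0.1 0; 0 0 0 0 0 0 0"

```text
time: 31.95
position: [0.4547, -0.088, 0.2189]
tool_rot: [0.954, 0.023, 0.3, -0.007]
ft_force: [0.1, -0.6, 0.1]
grip_width: 0.0445
grip_force: 25.0
```

Run:
```python
from st import *
o=st()
c=cam("scene"); W=pts(c); hsv=cv2.cvtColor(c["image"],cv2.COLOR_RGB2HSV)
cv2.imwrite("pics/scene4.png",cv2.resize(c["image"][140:270,220:360,::-1],None,fx=4,fy=4,interpolation=cv2.INTER_CUBIC))
for r in robot.cut_out("scene","spice_jar")[:4]:
    P=W[r["region"]]@RB;P=P[~np.isnan(P[:,0])]; print(round(r["p"],2),np.round(r["box"]),np.round(np.percentile(P,[2,50,98],axis=0),3).tolist())
o=rows(RB@np.array([.494,-.109,-.293+.139+.003]),RF,0,N=9)
```

```text
31.95 bay [ 0.4942 -0.1093 -0.0788] [0.01 0.1  0.03] q [-0.63  0.41  2.25  1.63  0.37 -0.64] F bay [ 0.1 -0.6  0. ] 0.04449556785243493 24.97183154337108
0.86 [182. 182. 197. 214.] [[0.275, 0.23, -0.192], [0.319, 0.239, -0.135], [0.357, 0.27, -0.1]]
0.78 [200. 193. 214. 222.] [[0.288, 0.148, -0.202], [0.332, 0.158, -0.145], [0.37, 0.189, -0.108]]
0.68 [258. 160. 342. 262.] [[0.456, -0.176, -0.295], [0.548, -0.067, -0.234], [0.595, 0.157, -0.186]]
0.43 [288. 225. 302. 234.] [[0.478, -0.136, -0.21], [0.498, -0.131, -0.189], [0.516, -0.122, -0.171]]
9 0 0 8 0 -0 0 0; 0 0 8 0 -0 0 0; 0 0 8 0 -0 0 0; 0 0 8 0 -0 0 0; 0 0 9 0 -0 0 0; -1 0 8 0 -0 0 0; 0 0 8 0 -0 0 0; 0 0 8 0 -0 0 0; 0 0 8 0.1 -0 0.1 0
end err mm [0.1 0.4 0.1] deg 0.04
```

View pics/scene4.png

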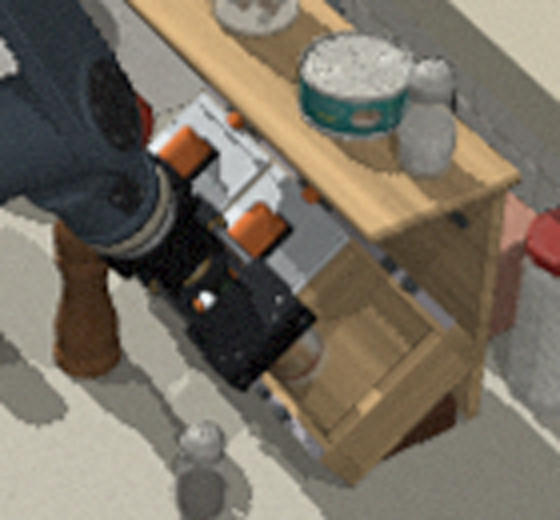

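The jar at (300,350) is held over the open right bay with its axis along the slope normal. I'll lower it slowly, a little up-slope for wall clearance.

>>> send_rows:
  deltas: "2 0 8 0 0 0 0; 2 0 9 0 0 0 0; 0 0 9 0 0 0 0; 0 0 9 0 0 0 0; 0 0 9 0 0 0 0; 0 0 8 0 0 0 0; 0 0 7 0 0 0 0; 0 0 5 0 0 0 0; 0 0 4 0 0 0 0; 0 0 2 0 0 0 0"

```text
time: 33.3
position: [0.4991, -0.0866, 0.1655]
tool_rot: [0.953, 0.023, 0.302, -0.006]
ft_force: [0.3, -0.2, -0.9]
grip_width: 0.0445
grip_force: 25.0
```

```bash
python3 st.py
```

```text
33.3 bay [ 0.5    -0.1099 -0.1481] [ 0.11 -0.13  0.13] q [-0.55  0.58  2.19  2.01  0.36 -0.98] F bay [-0.3 -0.2 -0.9] 0.044536791045639894 24.97200344223529
```

>>> send_rows:
  deltas: "-3 0 1 0 0 0 0; -3 0 1 0 0 0 0; -2 0 1 0 0 0 0; 0 0 1 0 0 0 0; 0 0 1 0 0 0 0; 0 0 0 0 0 0 0"

```text
time: 34.05
position: [0.4955, -0.0868, 0.1569]
tool_rot: [0.953, 0.023, 0.302, -0.006]
ft_force: [-0.5, 0.1, -0.7]
grip_width: 0.0446
grip_force: 25.0
```

```bash
python3 st.py
```

```text
34.05 bay [ 0.4921 -0.11   -0.153 ] [ 0.12 -0.15  0.14] q [-0.56  0.61  2.2   2.09  0.38 -1.06] F bay [-0.8  0.1 -0.3] 0.04457803032674381 24.972135541029274
```

>>> send_rows:
  deltas: "0 0 1 0 0 0 0; 0 0 1 0 0 0 0; 0 0 0 0 0 0 0"

```text
time: 34.42
position: [0.4956, -0.0863, 0.1564]
tool_rot: [0.953, 0.023, 0.302, -0.006]
ft_force: [-8.3, -0.6, 12.4]
grip_width: 0.0448
grip_force: 25.0
```

```bash
python3 st.py
```

```text
34.42 bay [ 0.4919 -0.1095 -0.1535] [ 0.13 -0.19  0.11] q [-0.55  0.61  2.2   2.1   0.38 -1.07] F bay [ 0.3 -0.2 14.9] 0.04483437958695793 24.99053991632536
```

The jar is on the floor, with 15 N along the normal. I'll release it gently and back out.

>>> send_rows:
  deltas: "0 0 -1 0 0 0 0; 0 0 0 0 0 0 0.54; 0 0 0 0 0 0 0.56; 0 0 0 0 0 0 0.58; 0 0 0 0 0 0 0.62; 0 0 0 0 0 0 0.66; 0 0 0 0 0 0 0.7; 0 0 0 0 0 0 0.7; 0 0 0 0 0 0 0.7"

```text
time: 35.55
position: [0.4959, -0.0867, 0.1561]
tool_rot: [0.953, 0.023, 0.302, -0.006]
ft_force: [-0.6, -0.4, 0.1]
grip_width: 0.0604
grip_force: 0.0
```

>>> send_rows:
  deltas: "0 0 -4 0 0 0 0.7; 0 0 -8 0 0 0 0.7; 0 0 -12 0 0 0 0.7; 0 0 -14 0 0 0 0.7; 0 0 -14 0 0 0 0.7; 0 0 -14 0 0 0 0.7; 0 0 -14 0 0 0 0.7; 0 0 -14 0 0 0 0.7; 0 0 -8 0 0 0 0.7; 0 0 0 0 0 0 0.7"

```text
time: 36.8
position: [0.4369, -0.0893, 0.2403]
tool_rot: [0.953, 0.023, 0.302, -0.005]
ft_force: [-0.5, 0.1, 0.3]
grip_width: 0.0616
grip_force: 0.0
```

Run:
```python
from st import *
o=st()
a=cam("scene")["image"][140:270,220:360,::-1]; b=cam("wrist"); cv2.imwrite("pics/fin.png",np.hstack([cv2.resize(a,(452,420),interpolation=cv2.INTER_CUBIC),b["image"][:,150:450,::-1]]))
W=pts(b)
for r in robot.cut_out("wrist","spice_jar")[:2]:
    P=W[r["region"]]@RB;P=P[~np.isnan(P[:,0])]; t=P[P[:,2]>np.percentile(P[:,2],97)-.004]; print(round(r["p"],2),r["box"],(np.percentile(P,[2,50,98],axis=0)-[.523,-.109,-.293]).round(3).tolist(),(np.median(t,0)-[.523,-.109,-.293]).round(3))
    m=t.mean(0); v=np.linalg.svd(t-m)[2][2]; print("cap normal in bay",v.round(3))
```

```text
36.8 bay [ 0.4918 -0.1097 -0.0511] [ 0.18 -0.2   0.16] q [-0.66  0.34  2.27  1.48  0.39 -0.52] F bay [-0.2  0.1  0.5] 0.061584313545085 0.0
0.95 [252.3, 170.2, 314.3, 268.6] [[-0.058, -0.022, 0.016], [-0.027, -0.002, 0.106], [-0.009, 0.018, 0.11]] [-0.038 -0.002  0.108]
cap normal in bay [-0.073 -0.002  0.997]
```

View pics/fin.png

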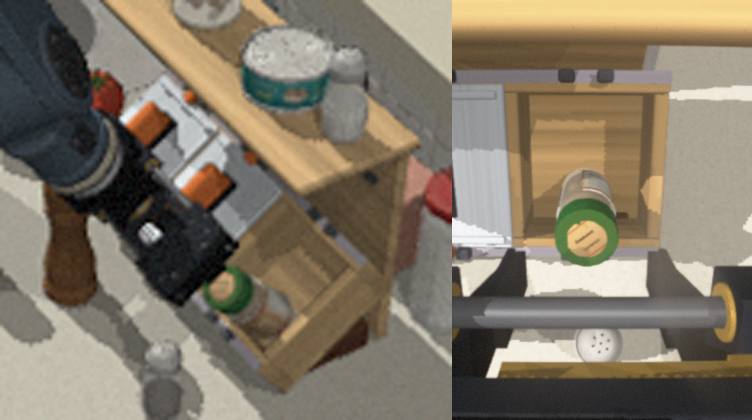

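The last picture shows the jar standing cap up in the right bay, at (240,295) on the left half and (585,230) on the right. It leans about 0.07 rad from the normal, both covers are down, and the gripper is clear.

```bash
python3 -c "
from rig import robot
print(robot.hand_in())"
```

```text
the job is handed in; nothing more can be done
None
```

I handed the job in at about 37 s; no verdict came back. The last pictures show both covers dropped home over the left and middle bays, and the green-capped jar released, standing cap up in the right bay about 0.07 rad off the normal.

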